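# Seat the drive gear on the lead mill and hold it down

### The job

Fit the brass gear onto the upright splined shaft of the green lead mill: turn it until the cross-shaped bore meshes with the splines, slide it home and push it on down until the red spring ring under it is fully compressed. Finish while still holding the gear pressed down against the spring, ready for someone else to put in the retaining clip; do not let go. Leave the dark steel gear, the flux jar and the other things on the bench where they are.

Things in the scene. Friction and masses are not known exactly. Their poses are not given: they have to be found in the camera images.
- brass_gear: loose brass gear, flat, boss up, 0.1-0.2 kg. Disc 85 mm across, 14 mm thick; on it a square boss 36 x 36 mm, top 50 mm above the underside: grip it across two flats. A cross-shaped bore goes right through: two slots 9.5 mm wide, 26.5 mm long, along the gear's x and y; boss flats are parallel to them, so quarter turns are equal. Origin: centre of underside, z up
- steel_gear: another loose gear, of dark steel, with a round boss (36 mm across, top 44 mm above the underside) and a round bore that does not fit the shaft; 85 mm across. Not to be used. Origin: centre of the underside
- lead_mill: the green cast lead mill, fixed to the bench: case 104 x 80 mm (foot 140 x 104 mm, small crank on its -y side), the flat top of the case 50 mm above its underside, with the shaft upright at the centre of the top. Origin: centre of the underside, on the shaft's axis
- shaft_tip (a point): tip of the mill's upright steel shaft, 91 mm above the bench, on its axis; x and y lie along the splines and turn with it. Top 13 mm: round pilot, 12 mm diameter, last 5 mm tapered to 6 mm. Below: four splines in a cross, 24 mm across, 7 mm wide, upper ends 13 mm below this point. The angle varies, within 0.75 rad of the mill's x; it turns only stiffly (0.15 N m)
- thrust_ring (a joint): how far the red spring ring at the foot of the shaft (48 mm across) is pressed down: 0 free, 0.008 m fully compressed at its stop. Free, its top is 14 mm above the mill's case (27 mm below the shaft tip); the spring starts to yield at 2.5 N and needs 12.5 N to reach the stop, where the gear's underside is 6 mm above the case
- flux_jar: loose glass jar with a white cap, 47 mm in diameter, 59 mm high, standing. Leave alone. Origin: centre of the underside
- solder_spool: loose spool of solder, 56 mm in diameter, 40 mm high. Leave alone. Origin: centre of the underside
- foil_roll_a: loose flat roll of copper foil, 72 mm across, 6 mm thick. Leave alone. Origin: centre of the underside
Mind the look-alikes: they are no part of the job. What is shaped like the brass_gear but purple is not meant.

How it is judged:
By the outcome, as a careful person would: the job done as asked, in the order asked, and still so for the second after the job is handed in, while the arm keeps its last pose, push and grip.
It also fails if it takes over 38 s, if anything falls off the work surface, if the arm or the gripper's body presses on something with over 40 N, if the wrist force passes 120 N, or if a joint passes its speed limit or range.

### The arm

A 7-joint arm with a two-finger parallel gripper is mounted at the origin on a cart in front of the work surface, level with it; the furniture and walls round the work are solid. World frame = base frame: x ahead of the robot, y to its left, z up, the work surface at z = 0. Lengths are in m, angles in rad, forces in N, time in s.
With the tool pointing down it reaches from about 0.425 to 0.925 m from the base axis. Payload 6.8 kg.
Tool frame: the origin (TCP) lies at the very end of the fingers, on their centre line; the grasp point (between the pads) lies 19 mm behind it (r.grip_point_offset is the distance from the TCP to the grasp point, in m); z points along the fingers, y is the line along which they close (so a half turn about z gives the same grasp; the last joint's range is limited). The gripper opens to 85 mm and grips with 20 to 120 N. Pads are 22 mm wide; open, the fingers measure 114 mm over their backs; the gripper's body (76 mm by 85 mm) begins 54 mm behind the grasp point. The pads swing forward as they close: fully open they stand 13 mm farther back than shut.
Start: joints at [-1.33, 0.477, 0.022, 1.555, -0.011, 1.109, -0.083], TCP at [0.231, 0.634, 0.231] pointing down, gripper open.
Joint ranges: [-2.96, 2.96], [-0.34, 2.1], [-1.41, 1.46], [0.24, 2.44], [-1.37, 4.51], [0.17, 1.92], [-2.96, 2.96]. Speed limits (rad/s): [2.39, 2.39, 3.14, 3.14, 3.14, 3.14, 3.14].

### API

Orientations are given as a rotation vector (axis times angle).
In Python, from bench import status, eyes, r gives the robot as it stands.
- The arm moves only by the shell command python3 -m crank 'ROWS' [OPENING] [FORCE]. ROWS is JSON, a list of rows, each a list of 6 numbers: the shift along the tool's x, y, z normalised to -1 to 1, where 1 is 0.02 m, then the turn, a rotation vector about the tool's x, y, z normalised to -1 to 1, where 1 is 45 degrees. A call has 1 to 12 rows; each row shifts and turns the commanded pose from where the row before left it, along the tool's axes as they then stand; what a row does not reach is not made up. A row lasts 1/10 s, in which the tool goes at most 50 mm and 8.59 degrees, less where a joint would pass 70% of its speed; a pose out of reach is approached as far as the arm can. A call with a number of a shift or a turn outside -1 to 1 is refused whole. A call with a gripper value outside its range is refused whole. OPENING is the opening, from 0 (shut) to 1 (fully open), set as the call begins (- or left out, the last holds). The fingers move at their own pace and stop on an object; FORCE is the grip in N (left out, the last holds). Time passes only in rows, so rows that do not move let the fingers close. It gives the time, the measured TCP pose, the force, the opening and the grip force at its end, in the units of the state.
- status.get_obs(): the state, without advancing time (a new reading comes with each control period).
- eyes.grab_frame(name): name is "side" or "top"; returns a dict with "image" (420x560x3 uint8, red, green, blue), "depth" (420x560 float32, m along the optical axis (not along the pixel's ray), 0 where there is no reading), "fovy" (degrees; the focal length in pixels is half the picture's height over the tangent of half this angle, whatever the lens; pixels are square), "cx", "cy" (the principal point, pixels), "k1" (the pictures are not rectified: a ray, as slopes to the right and down, at radius r is drawn at 1 + k1 r^2 times it, then the intrinsics apply), "world_to_cam" (4x4, takes a point from world to camera coordinates). Camera axes: x right, y up, looking along -z (the intrinsics and any distortion apply to the point x, -y, -z); pixel columns grow to the right and rows downward; lengths in m; the calibration is good to about 2 mm. A picture is of the moment at which its call begins.
- r.hand_in(): hands the job in; it is judged then, once.
The state is a dict: "clock": time; "joints": joint angles; "qvel": joint speeds; "tau": joint torques, N m; "tcp_pos": TCP position; "orientation": TCP orientation; "contact_force": force on the tool from outside, world axes, zero at the start; "moment": the same for the moment, N m; "grip_width": finger opening in m; "gripper_force": force on a finger pad.
Only numpy, scipy, OpenCV 4.12 (cv2) and the standard library are available. Lean on these libraries where they do the work, as an engineer would, in place of code of your own. Each camera call takes 0.05 s, during which the arm holds its last target. There are 200 camera calls.

## Working session

There is one attempt and no reset: what is moved stays moved. The work goes in short steps, Python scripts to look and compute and a shell command to move; the robot and the scene stay as the last step left them, time stands still between calls to the robot, and variables do not carry over. Pictures are saved under pics/ and viewed, at most 10 in all, crops included, and the job is handed in when it is done.

```bash
ls; mkdir -p pics
python3 - <<'E'
from bench import status, eyes, r
import cv2, numpy as np
for n in("top","side"):
    f=eyes.grab_frame(n); np.savez(f'/tmp/{n}.npz',**f)
    cv2.imwrite(f'pics/{n}0.png',f['image'][:,:,::-1])
    print(n,f['fovy'],f['cx'],f['cy'],f['k1'],f['world_to_cam'].round(3).tolist())
print(status.get_obs())
E
```

```text
pics
top 42.336687841756415 286.1645013408957 202.87874238685427 -0.17896003119052625 [[-0.09, -0.996, -0.003, 0.083], [0.915, -0.084, 0.394, -0.584], [-0.393, 0.033, 0.919, -1.46], [0.0, 0.0, 0.0, 1.0]]
side 56.559451079979944 283.9672624871423 205.1080323869942 -0.1001083919327402 [[0.943, -0.332, -0.006, -0.552], [0.222, 0.618, 0.754, -0.23], [-0.247, -0.713, 0.656, -0.797], [0.0, 0.0, 0.0, 1.0]]
{'clock': 0.1, 'joints': array([-1.33006074,  0.47772988,  0.02231065,  1.55632176, -0.01151489,
        1.10928252, -0.08307119]), 'qvel': array([ 0.00013434, -0.00117458,  0.00133805, -0.0037751 , -0.00033923,
       -0.00037743, -0.00094432]), 'tau': array([ 4.81097100e-03, -5.97766542e+01,  1.61419831e+00, -2.81951362e+01,
        1.28915504e-02,  4.99232745e-03,  6.34761449e-06]), 'tcp_pos': array([0.23052736, 0.63386678, 0.23042697]), 'orientation': array([-5.45032424e-01, -3.09375700e+00,  2.51751765e-03]), 'contact_force': array([ 0.43043293,  1.05573483, -0.9085587 ]), 'moment': array([ 0.02007233,  0.02500856, -0.01709352]), 'gripper_force': 0.0, 'grip_width': 0.08527386390061388}
```

View pics/top0.png

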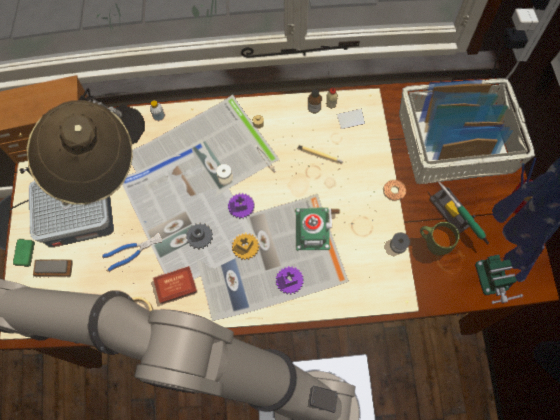

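View pics/side0.png

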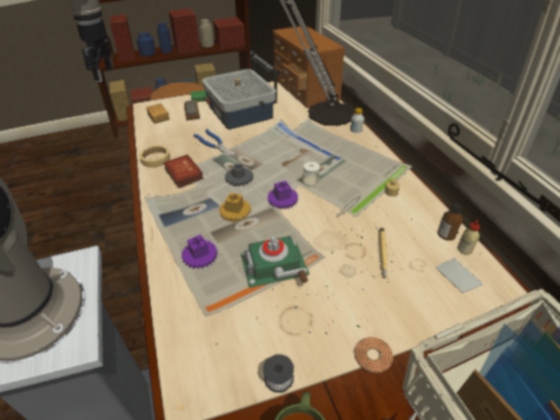

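The top view shows the brass gear at (245,246), which is the one I want. Things it could be mistaken for are the purple gears at (240,206) and (290,280) and the dark steel gear at (200,236). The mill with its red ring is at (312,226). The side view shows the brass gear at (235,207) and the mill at (273,255). I'll check the choice in a close crop and measure it.

```bash
cat > h.py <<'E'
import numpy as np, cv2
def K(f):
    fl=f['image'].shape[0]/2/np.tan(np.radians(float(f['fovy']))/2)
    return np.array([[fl,0,f['cx']],[0,fl,f['cy']],[0,0,1.]]), np.array([float(f['k1']),0,0,0])
def rays(f,uv):
    k,d=K(f); uv=np.asarray(uv,float).reshape(-1,1,2)
    # model: distorted = x*(1+k1 r^2), same as OpenCV's
    p=cv2.undistortPoints(uv,k,d).reshape(-1,2)
    W=f['world_to_cam']; R=W[:3,:3]; o=-R.T@W[:3,3]
    return o, np.c_[p[:,0],-p[:,1],-np.ones(len(p))]@R
def plane(f,uv,z):
    o,d=rays(f,uv); return o+d*((z-o[2])/d[:,2])[:,None]
def cloud(f):
    h,w=f['depth'].shape; v,u=np.mgrid[:h,:w]
    o,d=rays(f,np.c_[u.ravel(),v.ravel()]); return (o+d*f['depth'].ravel()[:,None]).reshape(h,w,3)
def project(f,P):
    W=f['world_to_cam']; c=np.atleast_2d(P)@W[:3,:3].T+W[:3,3]
    k,d=K(f); return cv2.projectPoints(c*[1,-1,-1],np.zeros(3),np.zeros(3),k,d)[0].reshape(-1,2)
E
python3 - <<'E'
from h import *
out=[]
for n,b in (("top",(225,195,115,70)),("side",(210,180,110,115))):
    f=np.load(f'/tmp/{n}.npz'); im=f['image']; P=cloud(f); hsv=cv2.cvtColor(im,cv2.COLOR_RGB2HSV)
    x,y,w,h=b
    s=6 if n=='top' else 5
    out.append(cv2.resize(im[y:y+h,x:x+w,::-1],None,fx=s,fy=s,interpolation=cv2.INTER_CUBIC))
    H,S,V=hsv[...,0],hsv[...,1].astype(int),hsv[...,2]
    g=(P[...,2]>0.006)&(P[...,2]<.1)
    box=np.zeros(g.shape,bool); box[y:y+h,x:x+w]=1
    m=(box&g&(H>12)&(H<28)&(S>110))
    b_=m&(P[...,2]>.042)
    print(n,'brass px',m.sum(),'mean',P[m].mean(0),'boss top',b_.sum(),P[b_].mean(0) if b_.sum() else 0, 'zs',np.percentile(P[m][:,2],[5,50,95]))
    red=box&g&((H<8)|(H>172))&(S>130)
    print('red',red.sum(),np.median(P[red],0),P[red].min(0),P[red].max(0))
    gr=box&(H>55)&(H<95)&(S>80)&(P[...,2]>.042)&(P[...,2]<.06)
    print('green top',gr.sum(),P[gr].min(0),P[gr].max(0), cv2.minAreaRect(P[gr][:,:2].astype(np.float32)*1000))
    if b_.sum()>4: print('boss rect',cv2.minAreaRect(P[b_][:,:2].astype(np.float32)*1000))
    print('disc',[ (P[box&g&m&(P[...,2]<.02)][:,i].min(),P[box&g&m&(P[...,2]<.02)][:,i].max()) for i in (0,1)])
    hi=box&(P[...,2]>.07); print('hi',hi.sum(),P[hi].mean(0) if hi.sum() else 0)
cv2.imwrite('pics/c_top.png',out[0]);cv2.imwrite('pics/c_side.png',out[1])
E
```

```text
top brass px 525 mean [0.50705785 0.14383425 0.02381871] boss top 117 [0.50751705 0.15751504 0.04926038] zs [0.00832204 0.01630383 0.0517393 ]
red 95 [ 0.54170181 -0.04296215  0.06338934] [ 0.52281742 -0.06813142  0.04764532] [ 0.5679858  -0.02303767  0.07853786]
green top 273 [ 0.4938135  -0.08447982  0.04228617] [ 0.59343221 -0.00782612  0.05924172] ((544.4080200195312, -47.26519775390625), (75.32658386230469, 99.25847625732422), 86.61908721923828)
boss rect ((552.48046875, 37.84141540527344), (52.43152618408203, 309.08489990234375), 20.408092498779297)
disc [(np.float64(0.43337718580336726), np.float64(0.6459855594919363)), (np.float64(-0.1002803208356883), np.float64(0.20289310052359297))]
hi 65 [ 0.34940018 -0.00382169  0.584938  ]
side brass px 669 mean [0.511543   0.12856017 0.02466989] boss top 134 [0.50456802 0.15898529 0.04742827] zs [0.00877131 0.01563414 0.04904582]
red 141 [ 0.53747088 -0.05103126  0.06237906] [ 0.5210696  -0.06856851  0.04451003] [ 0.57174729 -0.00799424  0.07514694]
green top 449 [ 0.49426596 -0.08711044  0.0420722 ] [ 0.59444465 -0.01087469  0.05142596] ((544.9324340820312, -49.3158073425293), (72.83011627197266, 98.79754638671875), 85.74125671386719)
boss rect ((542.7642822265625, 86.08679962158203), (43.23261642456055, 214.05848693847656), 26.69183921813965)
disc [(np.float64(0.4637487821011807), np.float64(0.6445143401491061)), (np.float64(-0.07287977352189656), np.float64(0.19499929478229316))]
hi 128 [ 0.48070506 -0.25433138  0.30458014]
```

View pics/c_top.png

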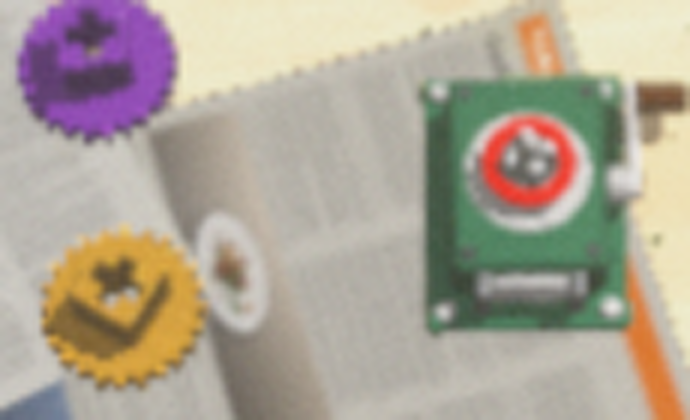

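View pics/c_side.png

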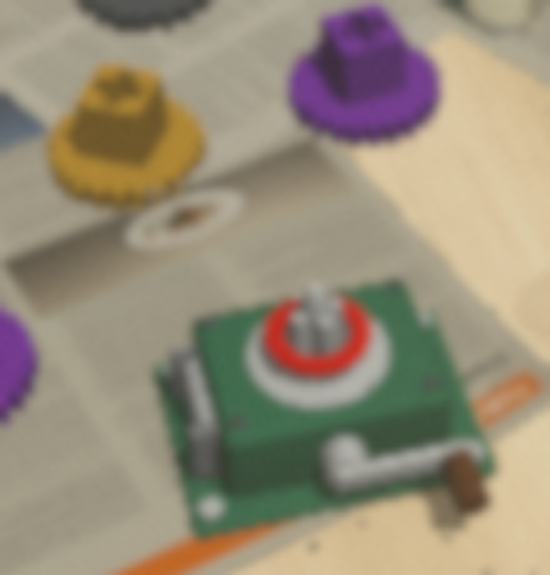

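The close crop confirms the choice: brass body, square boss and cross bore, with the gear at crop (122,305). The purple look-alike is at (98,60). The shaft splines show inside the red ring at (527,160). Next are the angles: I'll make rectified views of the boss top (z=0.05) and the spline tops (z=0.078), and fit the boss rectangle.

Run:
```python
from h import *
tiles=[]
for n in ("top","side"):
    f=np.load(f'/tmp/{n}.npz'); im=f['image']; P=cloud(f); hsv=cv2.cvtColor(im,cv2.COLOR_RGB2HSV)
    H,S=hsv[...,0],hsv[...,1].astype(int)
    near=np.hypot(P[...,0]-.506,P[...,1]-.158)<.05
    # boss top
    b=(near&(P[...,2]>.040)&(H>10)&(H<30)&(S>90)).astype(np.uint8)
    c=max(cv2.findContours(b,0,2)[0],key=cv2.contourArea)
    q=plane(f,c.reshape(-1,2),.05)[:,:2]*1000
    print(n,'boss',cv2.minAreaRect(q.astype(np.float32)))
    d=(near&(P[...,2]>.004)&(H>10)&(H<30)&(S>90)).astype(np.uint8)
    c=max(cv2.findContours(d,0,2)[0],key=cv2.contourArea)
    q=plane(f,c.reshape(-1,2),.014)[:,:2]*1000
    print(' silhouette on z=.014: ',q.min(0),q.max(0))
    mr=(np.hypot(P[...,0]-.542,P[...,1]+.047)<.04)&((H<8)|(H>172))&(S>130)
    c=max(cv2.findContours(mr.astype(np.uint8),0,2)[0],key=cv2.contourArea)
    q=plane(f,c.reshape(-1,2),.064)[:,:2]*1000
    print(' ring',cv2.fitEllipse(q.astype(np.float32)))
    for (cx,cy,z) in ((.506,.158,.05),(.543,-.048,.078)):
        N=290; g=(np.mgrid[:N,:N]-N/2)/N*.06   # rows: -x, cols: -y
        X=np.c_[cx-g[0].ravel(),cy-g[1].ravel(),np.full(N*N,z)]
        uv=project(f,X).reshape(N,N,2).astype(np.float32)
        t=cv2.remap(im,uv[...,0],uv[...,1],cv2.INTER_CUBIC)[...,::-1].copy()
        cv2.drawMarker(t,(N//2,N//2),(255,0,255),1,8); tiles.append(t)
cv2.imwrite('pics/rect.png',np.vstack([np.hstack(tiles[:2]),np.hstack(tiles[2:])]))
```

```text
top boss ((505.03424072265625, 162.13314819335938), (39.259193420410156, 38.735294342041016), 52.81950759887695)
 silhouette on z=.014:  [463.20944381 122.74752324] [545.94375718 202.85429429]
 ring ((544.7166748046875, -45.075443267822266), (43.031898498535156, 45.639469146728516), 68.4846420288086)
side boss ((504.48822021484375, 156.3601531982422), (44.99246597290039, 40.39024353027344), 53.222957611083984)
 silhouette on z=.014:  [462.67152757 111.07906564] [544.6820538 227.1336901]
 ring ((543.5964965820312, -46.27043914794922), (41.180152893066406, 46.833702087402344), 151.83924865722656)
```

View pics/rect.png

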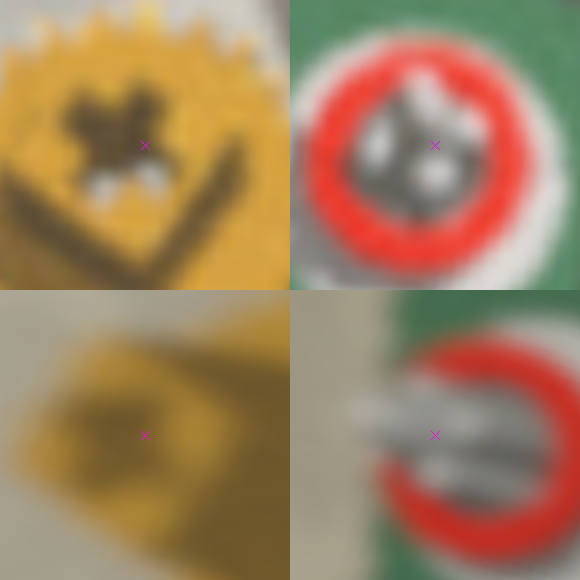

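The brass gear's centre is about (0.505, 0.1625), with its flats at about 52.5° (mod 90). The bore arms in the top-left tile agree. The shaft is at about (0.544, -0.046), but its spline angle isn't clear yet. I'll average some frames and use colour and height to get it.

Run:
```python
from bench import status, eyes, r
from h import *
tiles=[]
for n in ("top","side"):
    fs=[eyes.grab_frame(n) for _ in range(6)]
    f=fs[0]; im=np.mean([a['image'].astype(float) for a in fs],0)
    D=np.array([a['depth'] for a in fs]); f['depth']=np.median(D,0); print(n,'depth noise',D.std(0)[100:300,100:400].mean())
    P=cloud(f); hsv=cv2.cvtColor(im.astype(np.uint8),cv2.COLOR_RGB2HSV)
    C=np.array([.5443,-.0465])
    rr=np.hypot(P[...,0]-C[0],P[...,1]-C[1])
    m=(rr<.022)&(P[...,2]>.066)&(P[...,2]<.1)&(hsv[...,1]<110)
    Q=P[m]; print(len(Q))
    for p,c in zip(Q,im[m]): print((p*1000).round(1),int(c.mean()),end='; ')
    print()
    u0,v0=project(f,[[C[0],C[1],.075]])[0]; s=18; w=16
    x,y=int(u0)-w,int(v0)-w
    t=cv2.resize(im[y:y+2*w,x:x+2*w,::-1].astype(np.float32),None,fx=12,fy=12,interpolation=cv2.INTER_LANCZOS4)
    t=np.clip((t-20)*1.15,0,255).astype(np.uint8)
    tiles.append(t)
cv2.imwrite('pics/shaft.png',np.hstack(tiles))
```

```text
top depth noise 0.018664584
44
[557.3 -44.3  79. ] 184; [557.1 -47.3  78.6] 180; [556.  -41.4  74.8] 145; [551.5 -43.4  85.6] 188; [548.6 -45.8  92.3] 198; [547.1 -48.4  95.4] 167; [547.3 -42.8  88.3] 161; [546.1 -45.6  90.5] 192; [545.1 -48.3  92.4] 185; [545.7 -51.5  90.1] 169; [548.6 -55.2  82. ] 176; [548.5 -40.4  77.7] 121; [545.7 -42.8  84.3] 129; [542.7 -45.2  91.3] 156; [543.1 -48.3  89.4] 166; [543.9 -51.4  86.8] 181; [546.9 -55.1  78.2] 199; [547.6 -58.3  75.8] 176; [545.1 -37.   79.1] 174; [544.8 -40.   79.1] 126; [543.1 -42.6  82.9] 108; [540.3 -45.   89.4] 120; [541.1 -48.2  86.7] 137; [543.  -51.6  80.8] 151; [544.6 -55.   76.1] 156; [546.1 -58.4  71.5] 150; [543.1 -36.9  76.2] 187; [542.6 -39.8  76.7] 122; [542.2 -42.8  77. ] 106; [540.6 -45.4  80.5] 129; [540.6 -48.4  79.8] 150; [541.9 -51.7  75.5] 140; [544.6 -58.4  67.2] 113; [540.5 -36.7  74.6] 147; [542.6 -40.2  68.5] 108; [539.5 -45.5  75.1] 159; [538.1 -48.2  78. ] 193; [538.1 -51.2  77.3] 174; [536.9 -45.3  73.6] 143; [534.8 -47.8  78.4] 172; [534.8 -50.8  77.7] 151; [536.4 -45.5  66.6] 108; [535.3 -48.3  68.9]
[... 1683 characters left out ...]
116; [536.  -49.9  73.4] 125; [538.6 -48.7  71.3] 120; [540.3 -50.7  72.8] 109; [541.3 -54.8  76.4] 112; [543.4 -55.5  76.4] 127; [545.5 -55.9  76.1] 139; [547.6 -56.5  76. ] 136; [531.5 -49.6  71.7] 92; [533.3 -51.3  72.7] 107; [535.9 -50.   70.5] 118; [538.5 -48.9  68.4] 117; [540.3 -50.3  69.2] 105; [541.4 -54.3  72.8] 100; [542.9 -56.9  74.9] 110; [545.2 -56.6  73.8] 123; [547.5 -56.4  72.7] 127; [531.7 -48.6  67.3] 94; [533.2 -51.3  69.6] 107; [536.  -49.3  66.5] 118; [541.2 -54.6  70. ] 97; [542.7 -57.1  72. ] 105; [545.2 -56.5  70.5] 118; [547.5 -56.2  69.3] 123; [541.2 -54.4  66.6] 96; [542.9 -56.2  67.8] 102; [544.8 -57.4  68.3] 114; [547.2 -57.2  67.2] 120; [542.5 -57.5  66.1] 100;
```

View pics/shaft.png

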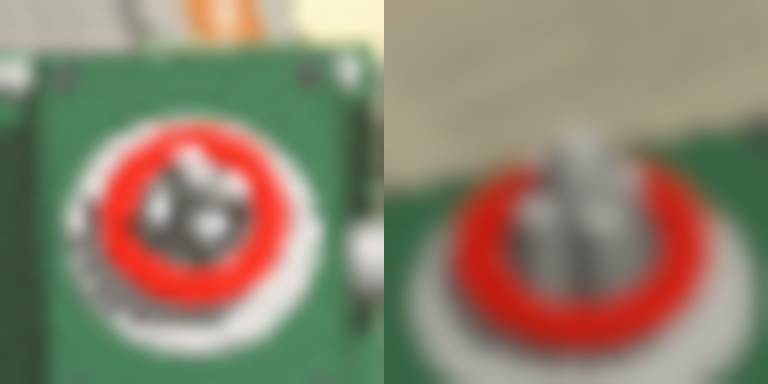

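From the spline ends (z≈0.077), both views put the shaft axis at about (0.544, -0.047), with splines at about 11.5°. I'll grip with the tool's y axis along 52.5°, first turning the tool by -17.5° in the world frame and then travelling.

```bash
cat >> h.py <<'E'
from scipy.spatial.transform import Rotation as Rot
def togo(o,xyz,yawy):
    """tool-frame shift (units of 20 mm) and turn (units of 45 deg) to a downward pose with tool y at yawy deg"""
    R=Rot.from_rotvec(o['orientation']); c,s=np.cos(np.radians(yawy)),np.sin(np.radians(yawy))
    y=np.array([c,s,0]); z=np.array([0,0,-1.]); T=Rot.from_matrix(np.c_[np.cross(y,z),y,z])
    d=np.asarray(xyz)-o['tcp_pos']
    return (R.inv().apply(d)/.02).round(3),((R.inv()*T).as_rotvec()/np.radians(45)).round(3),(T.inv().apply(d)/.02).round(3)
E
python3 -m crank '[[0,0,1,0,0,0.13],[0,0,1,0,0,0.13],[0,0,1,0,0,0.13],[-0.97,-0.4,0,0,0,0],[-0.97,-0.4,0,0,0,0],[-0.97,-0.4,0,0,0,0],[-0.97,-0.4,0,0,0,0],[-0.97,-0.4,0,0,0,0],[-0.97,-0.4,0,0,0,0],[-0.97,-0.4,0,0,0,0],[-0.97,-0.4,0,0,0,0],[-0.97,-0.4,0,0,0,0]]' 0.65 40
python3 -c "
from bench import status
from h import *
print(togo(status.get_obs(),[.505,.1625,.12],52.5))"
```

```text
clock: 1.9
tcp_pos: [0.326, 0.4695, 0.1714]
orientation: [-1.011, -2.975, -0.0]
contact_force: [-0.4, -0.4, 0.0]
grip_width: 0.0553
gripper_force: 0.0
(array([-16.448,  -6.72 ,   2.567]), array([ 0.   , -0.   , -0.001]), array([-16.443,  -6.731,   2.569]))
```

```bash
python3 -m crank '[[-0.98,-0.4,0.2,0,0,0],[-0.98,-0.4,0.2,0,0,0],[-0.98,-0.4,0.2,0,0,0],[-0.98,-0.4,0.2,0,0,0],[-0.98,-0.4,0.2,0,0,0],[-0.98,-0.4,0.2,0,0,0],[-0.98,-0.4,0.2,0,0,0],[-0.98,-0.4,0.2,0,0,0],[-0.98,-0.4,0.2,0,0,0],[-0.98,-0.4,0.2,0,0,0],[-0.98,-0.4,0.2,0,0,0],[-0.98,-0.4,0.2,0,0,0]]'
python3 -m crank '[[-0.98,-0.4,0,0,0,0],[-0.98,-0.4,0,0,0,0],[-0.98,-0.4,0,0,0,0],[-0.8,-0.4,0,0,0,0],[0,0,0,0,0,0],[0,0,0,0,0,0]]'
python3 -c "
from bench import status
from h import *
print(togo(status.get_obs(),[.505,.1625,.02],52.5))"
```

```text
clock: 3.1
tcp_pos: [0.4538, 0.25, 0.1233]
orientation: [1.011, 2.974, 0.001]
contact_force: [-0.1, -0.0, -0.3]
grip_width: 0.0553
gripper_force: 0.0
clock: 3.7
tcp_pos: [0.493, 0.1803, 0.1234]
orientation: [-1.012, -2.974, -0.001]
contact_force: [0.2, 0.4, -0.1]
grip_width: 0.0556
gripper_force: 0.0
(array([-1.023, -0.341,  5.167]), array([ 0.   , -0.   , -0.002]), array([-1.021, -0.341,  5.168]))
```

```bash
python3 -m crank '[[-0.5,-0.17,0.6,0,0,0],[-0.5,-0.17,0.6,0,0,0],[0,0,0.9,0,0,0],[0,0,0.9,0,0,0],[0,0,0.8,0,0,0],[0,0,0.6,0,0,0],[0,0,0.4,0,0,0],[0,0,0.2,0,0,0],[0,0,0.1,0,0,0],[0,0,0,0,0,0],[0,0,0,0,0,0]]'
python3 -c "
from bench import status
from h import *
print(togo(status.get_obs(),[.505,.1625,.02],52.5))"
python3 - <<'E'
from bench import eyes
import cv2,numpy as np
a=[eyes.grab_frame(n)['image'] for n in('top','side')]
a=[cv2.resize(i[y:y+90,x:x+90,::-1],(380,380),interpolation=2) for i,x,y in((a[0],200,200),(a[1],190,155))]
cv2.imwrite('pics/pre.png',np.hstack(a))
E
```

```text
clock: 4.8
tcp_pos: [0.5052, 0.1631, 0.0218]
orientation: [1.01, 2.974, 0.001]
contact_force: [-0.0, 0.1, 0.0]
grip_width: 0.0557
gripper_force: 0.0
(array([-0.012, -0.03 ,  0.088]), array([ 0.001,  0.001, -0.001]), array([-0.012, -0.03 ,  0.088]))
```

View pics/pre.png

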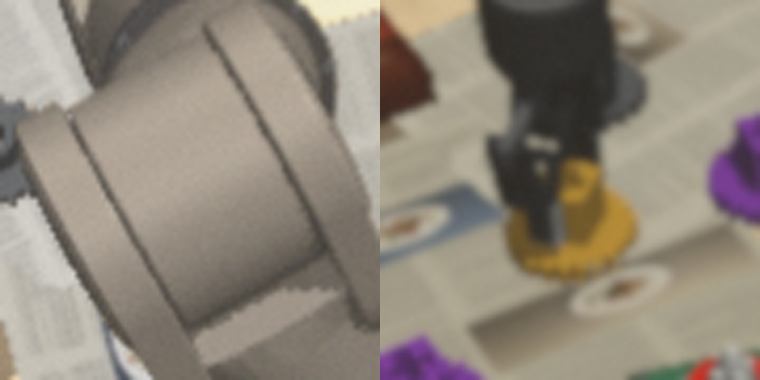

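The left view is blocked by the arm. In the right view the fingers straddle the brass boss at (575,200), just above the disc. I'll close and lift.

```bash
python3 -m crank '[[0,0,0,0,0,0],[0,0,0,0,0,0],[0,0,0,0,0,0],[0,0,0,0,0,0],[0,0,0,0,0,0],[0,0,0,0,0,0]]' 0.2 60
python3 -m crank '[[0,0,-0.3,0,0,0],[0,0,-0.7,0,0,0],[0,0,-1,0,0,0],[0,0,-1,0,0,0],[0,0,-1,0,0,0],[0,0,-1,0,0,0],[0,0,-0.5,0,0,0],[0,0,0,0,0,0]]'
python3 -c "
from bench import status
from h import *
o=status.get_obs(); print(togo(o,[.544,-.0467,.137],11.5), o['joints'])"
```

```text
clock: 5.5
tcp_pos: [0.5053, 0.1632, 0.0219]
orientation: [1.01, 2.974, 0.001]
contact_force: [-0.4, 0.1, 5.0]
grip_width: 0.0354
gripper_force: 60.1
clock: 6.3
tcp_pos: [0.5057, 0.1633, 0.133]
orientation: [1.01, 2.972, 0.004]
contact_force: [0.2, -0.4, -1.8]
grip_width: 0.0348
gripper_force: 59.7
(array([-7.917, -7.158, -0.209]), array([0.004, 0.   , 0.91 ]), array([-10.671,  -0.217,  -0.199])) [-0.59980776  0.36602637  0.20899077  2.00371657 -0.10631917  0.77882391
  0.58686664]
```

```bash
python3 -m crank '[[0,0,0,0,0,0.15],[0,0,0,0,0,0.15],[0,0,0,0,0,0.15],[0,0,0,0,0,0.15],[0,0,0,0,0,0.15],[0,0,0,0,0,0.16],[-0.9,-0.02,0,0,0,0],[-0.9,-0.02,0,0,0,0],[-0.9,-0.02,0,0,0,0],[-0.9,-0.02,0,0,0,0],[-0.9,-0.02,0,0,0,0],[-0.9,-0.02,0,0,0,0]]'
python3 -m crank '[[-0.9,-0.02,0,0,0,0],[-0.9,-0.02,0,0,0,0],[-0.9,-0.02,0,0,0,0],[-0.9,-0.02,0,0,0,0],[-0.9,-0.02,0,0,0,0],[-0.7,-0.02,0,0,0,0],[0,0,0,0,0,0],[0,0,0,0,0,0]]'
python3 - <<'E'
from bench import status,eyes
from h import *
o=status.get_obs(); print(togo(o,[.544,-.0467,.137],11.5))
a=[]
for n in('top','side'):
    f=eyes.grab_frame(n); np.savez(f'/tmp/{n}1.npz',**f)
    u,v=project(f,[[.544,-.047,.1]])[0].astype(int); a.append(cv2.resize(f['image'][v-48:v+48,u-48:u+48,::-1],(390,390),interpolation=2))
    P=cloud(f); hsv=cv2.cvtColor(f['image'],cv2.COLOR_RGB2HSV)
    m=(np.hypot(P[...,0]-.544,P[...,1]+.047)<.06)&(hsv[...,0]>10)&(hsv[...,0]<30)&(hsv[...,1]>100)&(P[...,2]>.09)
    Q=P[m]*1000; print(n,len(Q)); 
    if len(Q)>20:
        d=Q[Q[:,2]<130]; print('disc',np.percentile(d,[0,5,50,95,100],axis=0).round(1).tolist()); b=Q[Q[:,2]>140]; print('boss',len(b),b.min(0),b.max(0))
cv2.imwrite('pics/hold.png',np.hstack(a))
E
```

```text
clock: 7.5
tcp_pos: [0.5233, 0.0558, 0.1303]
orientation: [-1.987, -2.432, 0.003]
contact_force: [1.3, 0.9, -1.6]
grip_width: 0.0351
gripper_force: 59.7
clock: 8.3
tcp_pos: [0.5421, -0.0453, 0.1308]
orientation: [-1.987, -2.432, 0.001]
contact_force: [0.1, 0.8, -1.1]
grip_width: 0.0354
gripper_force: 59.7
(array([-0.087,  0.081, -0.309]), array([-0.001, -0.001, -0.   ]), array([-0.088,  0.081, -0.309]))
top 0
side 942
disc [[499.4, -88.4, 108.1], [504.6, -83.5, 112.1], [535.5, -65.6, 121.2], [574.9, -35.0, 125.2], [581.0, -18.5, 129.9]]
boss 284 [508.72605373 -66.49195012 140.20925129] [564.5423589  -26.08533121 185.64745911]
```

View pics/hold.png

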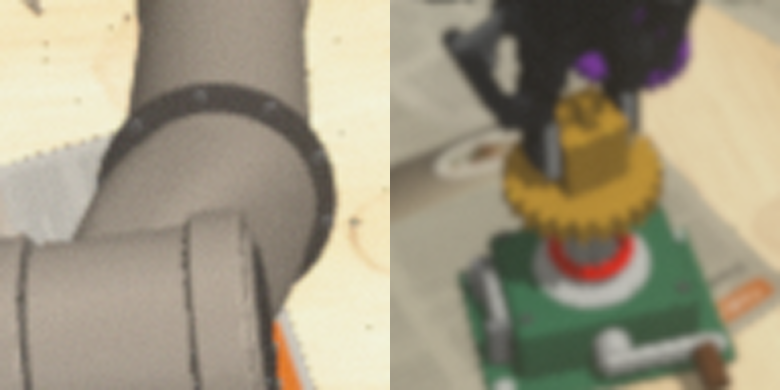

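The gear is held level above the shaft, with the boss at (590,135) and the ring at (590,255). I'll measure the gear centre and the shaft in the same (side) camera so the calibration bias cancels.

Run:
```python
from h import *
from scipy.optimize import least_squares
def circ(q,r=None):
    if r: s=least_squares(lambda p:np.hypot(*(q-p[:2]).T)-r,q.mean(0),loss='soft_l1'); return s.x, np.abs(s.fun).mean()
    s=least_squares(lambda p:np.hypot(*(q-p[:2]).T)-p[2],[*q.mean(0),40],loss='soft_l1'); return s.x, np.abs(s.fun).mean()
def brass(f,c,zmin):
    P=cloud(f); hsv=cv2.cvtColor(f['image'],cv2.COLOR_RGB2HSV); H,S=hsv[...,0],hsv[...,1]
    m=(np.hypot(P[...,0]-c[0],P[...,1]-c[1])<.06)&(H>10)&(H<30)&(S>100)&(P[...,2]>zmin)&(P[...,2]<zmin+.055)
    return m.astype(np.uint8)
f1=np.load('/tmp/side1.npz'); f0=np.load('/tmp/side.npz')
W=f0['world_to_cam']; cam=-W[:3,:3].T@W[:3,3]; print('cam',cam)
for name,f,c,z0 in(('held',f1,(.543,-.046),.1088),('start',f0,(.504,.162),0)):
    m=brass(f,c,z0-.004); ct=max(cv2.findContours(m,0,1)[0],key=cv2.contourArea).reshape(-1,2)
    for z in (z0,):
        q=plane(f,ct,z)[:,:2]*1000; c0=np.array(c)*1000; d=(cam[:2]*1000-c0); d/=np.linalg.norm(d)
        for k in range(4):
            a=(q-c0)@d/np.linalg.norm(q-c0,axis=1); s=q[(a>.35)]
            (cc,e)=circ(s,41.8); c0=cc[:2]
        print(name,'centre',c0.round(1),'resid',e,'free',circ(s)[0].round(1),len(s))
    P=cloud(f)[m>0]*1000
    # visible disc top: z plane check
    t=P[(np.hypot(*(P[:,:2]-c0).T)>28)]; print(' z hist',np.percentile(t[:,2],[5,25,50,75,95]).round(1))
# shaft ring in side view, outer ring edge, silhouette facing camera at z=.064 top edge, from start
hsv=cv2.cvtColor(f0['image'],cv2.COLOR_RGB2HSV); H,S=hsv[...,0],hsv[...,1]; P=cloud(f0)
m=((H<8)|(H>172))&(S>120)&(np.hypot(P[...,0]-.544,P[...,1]+.047)<.04)&(P[...,2]>.05)
ct=max(cv2.findContours(m.astype(np.uint8),0,1)[0],key=cv2.contourArea).reshape(-1,2)
q=plane(f0,ct,.064)[:,:2]*1000; c0=np.array([543,-46.]);d=cam[:2]*1000-c0;d/=np.linalg.norm(d)
for k in range(4):
    a=(q-c0)@d/np.linalg.norm(q-c0,axis=1); s=q[(a<.2)&(np.hypot(*(q-c0).T)>20)]; cc,e=circ(s,24); c0=cc[:2]
print('ring back arc',c0.round(1),e,circ(s)[0].round(1),len(s))
```

```text
cam [ 0.37520932 -0.60935268  0.69342827]
held centre [542.2 -40.7] resid 1.1749585445928281 free [541.5 -44.1  38.9] 44
 z hist [111.5 118.8 121.1 122.1 137.2]
start centre [505.4 171.7] resid 1.517305052088007 free [504.2 166.7  37.5] 30
 z hist [ 5.6 11.  12.3 13.8 39.2]
ring back arc [541.9 -50.3] 1.435906558476966 [542.9 -47.3  22. ] 24
```

Run:
```python
from bench import eyes
from h import *
fs=[eyes.grab_frame('side') for _ in range(5)]; f=fs[0]; f['depth']=np.median([a['depth'] for a in fs],0)
P=cloud(f)*1000; hsv=cv2.cvtColor(f['image'],cv2.COLOR_RGB2HSV); H,S=hsv[...,0],hsv[...,1]
a=np.radians(101.5); X=np.array([np.cos(a),np.sin(a)]); Y=np.array([np.cos(a-np.pi/2),np.sin(a-np.pi/2)])
t=np.array([542.1,-45.3]); u=(P[...,:2]-t)@X; v=(P[...,:2]-t)@Y; z=P[...,2]
br=(H>10)&(H<30)&(S>100)
m=br&(z>129)&(z<154)&(abs(v)<13)&(u<-8)&(u>-30)
print('front face n',m.sum(),'u',np.percentile(u[m],[10,25,50,75,90]).round(1))
A=np.c_[v[m],np.ones(m.sum())]; k=np.linalg.lstsq(A,u[m],rcond=None)[0]; print('slope deg',np.degrees(np.arctan(k[0])),'u0',k[1])
m=br&(z>155)&(z<163)&(abs(v)<25)&(abs(u)<30); print('top z',np.median(z[m]),'v',np.percentile(v[m],[2,98]),'u',np.percentile(u[m],[2,98]))
# shaft: front spline end faces from start picture
f=np.load('/tmp/side.npz'); P=cloud(f)*1000; hsv=cv2.cvtColor(f['image'],cv2.COLOR_RGB2HSV)
d=P[...,:2]-[544,-46.7]; u=d@X; v=d@Y; z=P[...,2]
m=(hsv[...,1]<110)&(z>66)&(z<75)&(abs(v)<3)&(u<-7)&(u>-16); print('spline front',m.sum(),'u',np.percentile(u[m],[10,50,90]).round(1))
m=(hsv[...,1]<110)&(z>67)&(z<75)&(u<-9)&(u>-16); print(' v range',np.sort(v[m]).round(1)[[0,1,-2,-1]])
m=(hsv[...,1]<110)&(z>78.5)&(z<86)&(np.hypot(u,v)<10); print('pilot',m.sum(),'v',np.percentile(v[m],[2,98]).round(1),'u min',np.percentile(u[m],[3,10]).round(1))
```

```text
front face n 97 u [-17.  -16.7 -16.4 -16.1 -15.7]
slope deg 1.7214325256269343 u0 -16.406620699162232
top z 157.66328997800449 v [-17.94423896  16.3410267 ] u [-16.5900601   17.16889441]
spline front 7 u [-11.3  -9.3  -8.2]
 v range [ -3.6  -3.4 521.3 522.1]
pilot 18 v [-6.5  4.9] u min [-5.8 -4.4]
```

In the same-camera comparison, the gear should shift about +1.6 mm in tool y and -2.2 mm in tool x. I'll apply that and lower onto the tapered tip, watching the force.

```bash
python3 -m crank '[[-0.11,0.08,0,0,0,0],[0,0,0.4,0,0,0],[0,0,0.4,0,0,0],[0,0,0.1,0,0,0],[0,0,0,0,0,0]]'
python3 -m crank '[[0,0,0.1,0,0,0],[0,0,0.1,0,0,0],[0,0,0,0,0,0]]'
python3 -m crank '[[0,0,0.1,0,0,0],[0,0,0.1,0,0,0],[0,0,0,0,0,0]]'
python3 -c "
from bench import status
o=status.get_obs();print(o['tcp_pos'],o['contact_force'],o['moment'],o['clock'])"
```

```text
clock: 9.15
tcp_pos: [0.5438, -0.0476, 0.1125]
orientation: [-1.987, -2.432, 0.002]
contact_force: [-0.5, -0.7, -1.8]
grip_width: 0.0351
gripper_force: 59.7
clock: 9.45
tcp_pos: [0.5445, -0.0475, 0.1092]
orientation: [1.987, 2.433, 0.0]
contact_force: [0.0, -0.3, -0.8]
grip_width: 0.035
gripper_force: 59.7
clock: 9.75
tcp_pos: [0.545, -0.0471, 0.1052]
orientation: [1.987, 2.433, 0.001]
contact_force: [2.1, 2.1, -3.0]
grip_width: 0.035
gripper_force: 59.6
[ 0.5450242  -0.04711363  0.10522194] [ 2.08793675  2.09660594 -3.04324057] [ 0.40817    -0.54488843 -0.05634726] 9.75
```

```bash
python3 -m crank '[[0.02,0.03,0.05,0,0,0],[0,0,0.1,0,0,0],[0,0,0,0,0,0]]'
python3 -m crank '[[0,0,0.1,0,0,0],[0,0,0.1,0,0,0],[0,0,0,0,0,0]]'
python3 -c "
from bench import status
o=status.get_obs();print(o['tcp_pos'],o['contact_force'],o['moment'],o['clock'])"
```

```text
clock: 10.05
tcp_pos: [0.5451, -0.0469, 0.1021]
orientation: [1.987, 2.433, 0.0]
contact_force: [1.7, 0.3, -3.2]
grip_width: 0.0349
gripper_force: 59.7
clock: 10.35
tcp_pos: [0.545, -0.0467, 0.0981]
orientation: [-1.987, -2.433, -0.0]
contact_force: [2.6, 1.9, -2.6]
grip_width: 0.0348
gripper_force: 59.6
[ 0.54500775 -0.04666086  0.09806315] [ 2.59582334  1.91251703 -2.62721004] [ 0.65241758 -0.57610886 -0.04081561] 10.35
```

```bash
python3 -m crank '[[0.02,0.03,0.1,0,0,0],[0,0,0.1,0,0,0],[0,0,0,0,0,0]]'
python3 -c "
from bench import status
o=status.get_obs();print(o['tcp_pos'],o['contact_force'],o['moment'],o['clock'])"
```

```text
clock: 10.65
tcp_pos: [0.545, -0.0465, 0.0938]
orientation: [-1.987, -2.432, 0.001]
contact_force: [1.6, 2.6, -2.8]
grip_width: 0.035
gripper_force: 59.7
[ 0.54504691 -0.04653094  0.09382143] [ 1.5848927   2.62828806 -2.77950229] [ 0.49527567 -0.30733239 -0.04683118] 10.65
```

There's no upward force at 6 mm below the spline tops, so it has meshed. I'll go on down to the spring.

```bash
python3 -m crank '[[0.03,0.01,0.15,0,0,0],[0,0,0.15,0,0,0],[0,0,0.1,0,0,0],[0,0,0,0,0,0]]'
python3 -m crank '[[0,0,0.1,0,0,0],[0,0,0.1,0,0,0],[0,0,0,0,0,0]]'
python3 -c "
from bench import status
o=status.get_obs();print(o['tcp_pos'],o['contact_force'],o['moment'],o['clock'])"
```

```text
clock: 11.05
tcp_pos: [0.5452, -0.0463, 0.086]
orientation: [-1.988, -2.432, 0.001]
contact_force: [-0.3, -0.5, 0.0]
grip_width: 0.0351
gripper_force: 59.9
clock: 11.35
tcp_pos: [0.5453, -0.0463, 0.0824]
orientation: [-1.988, -2.433, 0.001]
contact_force: [-2.5, -1.3, 4.4]
grip_width: 0.035
gripper_force: 60.5
[ 0.54534628 -0.04626261  0.08236964] [-2.52221728 -1.29011673  4.35248701] [-0.16198547  0.52053575  0.03795533] 11.35
```

```bash
python3 -m crank '[[-0.02,-0.03,0.1,0,0,0],[0,0,0.1,0,0,0],[0,0,0,0,0,0]]' - 100
python3 -m crank '[[0,0,0.05,0,0,0],[0,0,0.03,0,0,0],[0,0,0,0,0,0]]'
python3 -m crank '[[0,0,0.03,0,0,0],[0,0,0,0,0,0]]'
```

```text
clock: 11.65
tcp_pos: [0.5454, -0.0463, 0.0789]
orientation: [1.987, 2.433, 0.001]
contact_force: [-2.7, 0.5, 10.5]
grip_width: 0.0347
gripper_force: 99.4
clock: 11.95
tcp_pos: [0.5454, -0.0463, 0.078]
orientation: [-1.987, -2.433, -0.002]
contact_force: [-5.2, 1.6, 15.7]
grip_width: 0.0343
gripper_force: 100.6
clock: 12.15
tcp_pos: [0.5454, -0.0463, 0.078]
orientation: [-1.988, -2.433, -0.002]
contact_force: [-6.8, 1.6, 21.5]
grip_width: 0.0344
gripper_force: 101.3
```

The TCP has stopped at z=0.078 while the force rises, and the expected stop is 0.056+0.022. I'll relieve the side force, then verify.

```bash
python3 -m crank '[[0,-0.03,0.01,0,0,0],[0,0,0,0,0,0],[0,0,0,0,0,0],[0,0,0,0,0,0]]'
python3 - <<'E'
from bench import eyes,status
from h import *
f=eyes.grab_frame('side'); P=cloud(f)*1000; hsv=cv2.cvtColor(f['image'],cv2.COLOR_RGB2HSV); H,S=hsv[...,0],hsv[...,1]
r_=np.hypot(P[...,0]-544,P[...,1]+46); br=(H>10)&(H<30)&(S>100)
m=br&(r_>26)&(r_<38)&(P[...,2]<80)&(P[...,2]>55); print('disc top z',m.sum(),np.median(P[...,2][m]))
m=br&(r_<22)&(P[...,2]>98)&(P[...,2]<115); print('boss top z',m.sum(),np.median(P[...,2][m]))
u,v=project(f,[[.544,-.047,.08]])[0].astype(int)
cv2.imwrite('pics/end.png',cv2.resize(f['image'][v-60:v+60,u-60:u+60,::-1],(560,560),interpolation=2))
o=status.get_obs(); print(o['contact_force'],o['moment'],o['tcp_pos'])
E
```

```text
clock: 12.55
tcp_pos: [0.5454, -0.0463, 0.078]
orientation: [1.987, 2.432, 0.003]
contact_force: [-5.8, 1.5, 21.6]
grip_width: 0.0345
gripper_force: 101.2
disc top z 263 68.13799978918289
boss top z 151 104.20770627575105
[-5.68257655  1.24751987 20.97519734] [0.30778918 1.4570147  0.01683847] [ 0.54539333 -0.04635643  0.07795313]
```

View pics/end.png

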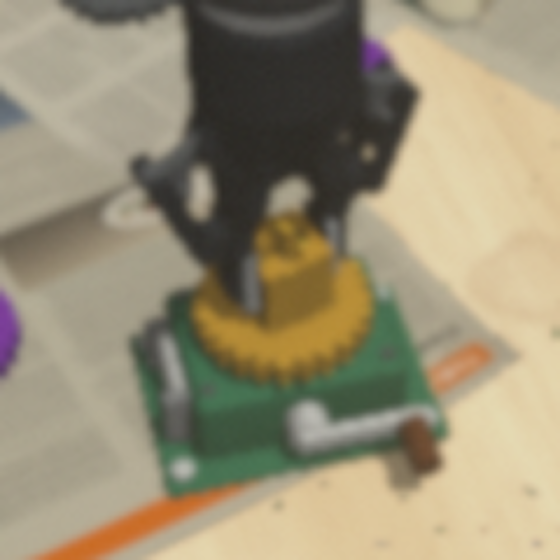

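The gear sits flat and low on the mill at crop (285,330), and the red ring is hidden under it. The disc top measures about 70 mm once the depth bias is allowed for. I'll add a small extra press for margin, check that it doesn't sink further, and hand in.

```bash
python3 -m crank '[[0,-0.02,0.03,0,0,0],[0,0,0,0,0,0],[0,0,0,0,0,0]]' && python3 -c "
from bench import r,status
o=status.get_obs();print(o['tcp_pos'],o['contact_force'])
if o['tcp_pos'][2]<.0785 and 15<o['contact_force'][2]<50: print(r.hand_in())"
```

```text
clock: 12.9
tcp_pos: [0.5454, -0.0463, 0.0779]
orientation: [1.987, 2.432, 0.005]
contact_force: [-6.9, 2.6, 26.6]
grip_width: 0.0346
gripper_force: 101.8
[ 0.54537977 -0.04634748  0.07788334] [-6.87352952  2.59843746 26.59663482]
the job is handed in; nothing more can be done
None
```

The brass gear is meshed on the splined shaft and pressed down to the spring's stop; I handed the job in at 12.9 s, still gripping it and pushing down with about 27 N.

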